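# Third hand: hold the divider foot against the sprung stop

## Task

Take the longer of the two pine divider feet, lay it flat on the plywood panel, and press its long side flush and centred against the sprung steel stop plate with about 10 newtons, so that the pointer stands midway between the two marks; never drive the plate to the end of its travel. Hold it there steadily for three seconds as my third hand, and finish while still holding and pressing it, so that I can drive the screws. Leave the shorter foot and everything else where they are.

Things in the scene. Friction and masses are not known exactly. Their poses are not given: they have to be found in the camera images.
- long_foot: Longer pine divider foot, loose, 100-200 g, an inverted T: base 76 (x) by 130 (y) by 16 mm high; across its middle an upright rib 20 mm thick (y), 76 mm wide (x, the base's full width), 40 mm tall; 56 mm high in all. Origin: centre of the underside, z up. Either long side may go to the stop. Gripped by the rib from above, fingers closing along y, both long sides stay free. Starts on the left.
- jig: Jig, screwed down on the right, somewhat turned: waxed, slippery plywood panel, x -110 to +130, y -100 to +100 mm, 12 mm thick (top at z = 12); origin on the counter under it. Press along the jig's +x (away from the robot). The panel is free in front of the plate (x below 50 mm); behind it a fixed aluminium spring housing, 150 mm wide, fills x 85 to 125 mm up to z = 58 mm, its mark ribs to 61 mm.
- jig_seat (a point): Point on the panel's top, on the jig's centre line (jig x = 24, y = 0, z = 12 mm): where the centre of the long foot's underside is when the foot is flush on the plate, centred, and the plate is pressed in 12 mm. Axes as the jig's.
- stop_face (a point): Centre of the front face of the polished sprung steel stop plate (150 mm wide, 10 mm thick, from 2 to 48 mm above the panel, so it also backs the rib); it moves with the plate. The point is 25 mm above the panel, at jig x = 50 mm when the plate is out. Axes as the jig's: the face looks to the jig's -x.
- stop (a joint): How far the stop plate is pressed in, m: 0 out, 0.024 end of travel. It slides along the jig's +x on a spring, 800 N/m, no preload: 0.012 is about 10 N. A dark pointer strip on the plate lies back over the housing; the centre of its round tip stands between the two rows of dark raised ribs on the housing's top (the marks) when the plate is 8 to 16 mm in, midway at 12 mm.
- short_foot: The shorter pine divider foot, loose: same section and rib as the long one, but its base is only 86 mm long (y). Not wanted: leave it. Origin: centre of the underside.
- battery: Bystander: orange drill battery pack, 110 x 72 x 58 mm, origin at the centre of the underside.
- egg_cup: Bystander: white porcelain egg cup, 49 mm across, 62 mm high, origin at the centre of its foot.
- scoop: Bystander: small copper scoop, bowl 44 x 70 x 30 mm, handle to its -y, 163 mm long in all; origin under the bowl.
- nozzle: Bystander: blue spray nozzle standing on its 30 mm collar, 54 mm high, spout to its -x; origin at the centre of the underside.
- tape_roll: Bystander: cardboard tape roll lying flat, 100 mm across, 48 mm high, origin at the centre of the underside.
- screw_tray: Bystander: grey open tray 110 x 150 x 35 mm, origin at the centre of the underside.
- toggle_clamp: Bystander, screwed down: steel toggle clamp with red handle tip, 70 x 50 mm base, up to 118 mm high, handle to its +x (125 mm from the origin); origin at the centre of the underside.
Mind the look-alikes: they are no part of the job. Leave any blue or purple look-alike of the long_foot alone.

How it is judged (in metres and radians):
On the way:
1. the long foot is held flush, flat and centred on the stop plate with the push in its band, steadily for 2.5 s (contact force between long_foot and stop between 5 and 14.5 N and value of joint stop between 0.006 and 0.0185 m and y of long_foot in the frame of jig between -0.015 and 0.015 m and z of long_foot in the frame of jig between 0.009 and 0.0145 m and angle between long_foot's own z axis and vertical below 0.06 rad and angle between the y axis of long_foot and the y axis of jig, either way round below 0.06 rad and contact force between any of the fingers, the arm and long_foot above 2 N and linear speed of long_foot below 0.01 m/s and velocity of joint stop between -0.01 and 0.01 m/s), for 2.5 s.
At the end, for the whole second after the job is handed in: After 2.5 s of steady push the robot still holds the long foot flat (2.5 mm, 0.06 rad), parallel to the plate (0.06 rad), centred within 15 mm, at rest, pushing the plate with 5 to 14.5 N (6 to 18.5 mm in); bystanders within 20 mm of their starts (all of step 1 and distance of each of short_foot, battery, egg_cup, scoop, nozzle, tape_roll, screw_tray from where it was at the start of the episode below 0.02 m); the arm keeps its last pose, push and grip.
It fails at once if the stop plate is driven to the end of its travel (value of joint stop above 0.0232 m).
It fails at once if a bystander is moved by more than 20 mm (distance of any of short_foot, battery, egg_cup, scoop, nozzle, tape_roll, screw_tray from where it was at the start of the episode above 0.02 m).
It also fails if it takes over 51 s, if anything falls off the work surface, if the arm or the gripper's body presses on something with over 40 N, if the wrist force passes 120 N, or if a joint passes its speed limit or range.

## Robot

A 6-joint arm with a two-finger parallel gripper is mounted at the origin on the work surface. World frame = base frame: x ahead of the robot, y to its left, z up, the work surface at z = 0. Lengths are in mm, angles in rad, forces in N, time in s.
With the tool pointing down it reaches from about 350 to 875 mm from the base axis. Payload 4.2 kg.
Tool frame: the origin (TCP) lies where the fingers leave the gripper's body, on its centre line; the fingertips stand 73 mm ahead of it and the grasp point (between the pads) lies 54 mm ahead of it; z points along the fingers, y is the direction in which the jaws open and shut (so a half turn about z gives the same grasp; the last joint's range is limited). The gripper opens to 85 mm and grips with 20 to 120 N. Pads are 22 mm wide; open, the fingers measure 114 mm over their backs; the gripper's body (76 mm by 85 mm) begins 54 mm behind the grasp point. The pads swing forward as they close: fully open they stand 13 mm farther back than shut.
Start: joints at [1.492, 0.385, 0.008, 0, -1.194, -0.259], TCP at [207.1, 589.669, 303.912] pointing down, gripper open.
Joint ranges: [-3.14, 3.14], [-1.21, 2.06], [-1.07, 1.41], [-3.16, 2.05], [-2.99, -0.16], [-3.1, 3.1]. Speed limits (rad/s): [2.79, 2.79, 3.14, 3.14, 3.14, 3.14].

## Interface

Orientations are given as a unit quaternion [x, y, z, w].
In Python, from bench import arm gives the robot as it stands.
- The arm moves only by the tool apply_moves, never from a script. Its argument "increments" is a list that holds one entry, the list of rows, each a list of 7 numbers: the shift along the tool's x, y, z scaled (see below), then the turn, a rotation vector about the tool's x, y, z scaled (see below), then the gripper's target within -1 to 1 (fully open at 1, half-way at 0, shut at -1). A call has 1 to 10 rows; each row is the pose to reach, as a shift and turn from the pose commanded when the call began, along the tool's axes at that moment; what a row does not reach only later rows make up. The controller multiplies each number of a shift by 100 mm and each number of a turn by 0.5 rad. A row lasts 1/10 s, in which the tool goes at most 50 mm and 8.59 degrees, less where a joint would pass 70% of its speed; a pose out of reach is approached as far as the arm can. A call with a number of a shift or a turn outside -1 to 1 is refused whole. A call with a gripper value outside its range is refused whole. The fingers move at their own pace and stop on an object; the grip force is fixed at half the most. Time passes only in rows, so rows that repeat a pose let the fingers close. It gives the time, the measured TCP pose, the force and the opening at its end, in the units of the state.
- arm.read_state(): the state, without advancing time (a new reading comes with each control period).
- arm.get_image(name): name is "scene" or "side" or "wrist"; returns a dict with "img" (480x640x3 uint8, red, green, blue), "fx", "fy", "cx", "cy" (pixels), "k1" (the pictures are not rectified: a ray, as slopes to the right and down, at radius r is drawn at 1 + k1 r^2 times it, then the intrinsics apply), "pose" (4x4, takes a point from camera to world coordinates). Camera axes: x right, y up, looking along -z (the intrinsics and any distortion apply to the point x, -y, -z); pixel columns grow to the right and rows downward; lengths in mm; the calibration is good to about 2 mm. A picture is of the moment at which its call begins. There is no depth.
- arm.job_done(): hands the job in, once; it reports no verdict.
Trained networks look in a picture, given as the dict that the camera call returned (one of the last four; its "shot" number tells which), for a name from the list of things; names that differ only in an ending like _2 or _b are one class to them, and where a whole thing is asked for, a point or a joint stands for the part that bears it (a point fixed in the world has none). Each returns a list of dicts, best first, with "conf" (0 to 1); they miss things now and then, are a little off and sometimes report something else, mostly with a low value. They report only what shows in the picture. A call takes as long as a camera call. They do not tell look-alikes from the thing itself.
- arm.outline_of(label, picture): "pixels" (480x640 bool, what is visible of it) and "box" ([centre column, centre row, width, height] in pixels, round what is visible of it).
- arm.mark_of(label, picture): "at" ([column, row] in pixels: a listed point, or the origin of a listed thing).
The state is a dict: "clock": time; "joints": joint angles; "joint_vel": joint speeds; "joint_efforts": joint torques, N m; "position": TCP position; "ee_rot": TCP orientation; "contact_force": force on the tool from outside, world axes, zero at the start; "wrist_torque": the same for the moment, N m; "gripper_width": finger opening in mm.
Only numpy, scipy, OpenCV 4.12 (cv2) and the standard library are available. Lean on these libraries where they do the work, as an engineer would, in place of code of your own. Each camera call takes 0.05 s, during which the arm holds its last target.

## Working session

There is one attempt and no reset: what is moved stays moved. The work goes in short steps, Python scripts to look and compute and a tool call to move; the robot and the scene stay as the last step left them, time stands still between calls to the robot, and variables do not carry over. Pictures are saved under pics/ and viewed, and the job is handed in when it is done.

Besides the shell and the picture viewer there is one more tool, called after "Call:" as name(argument=value, ...) on one line, values as JSON. apply_moves: Moves the arm, as the interface text tells. Shifts and turns lie within -1 to 1; 1 stands for 100 mm of shift or 0.5 rad of turn. Its arguments: {"type":"object","properties":{"increments":{"type":"array"}},"required":["increments"]}

```bash
ls; mkdir -p pics; cat > h.py <<'E'
import numpy as np, cv2
from bench import arm
def ray(p,uv):
    K=np.array([[p['fx'],0,p['cx']],[0,p['fy'],p['cy']],[0,0,1.]])
    x,y=((uv[0]-p['cx'])/p['fx'],(uv[1]-p['cy'])/p['fy'])
    xd,yd=x,y
    for _ in range(30):
        r2=x*x+y*y; x,y=xd/(1+p['k1']*r2),yd/(1+p['k1']*r2)
    T=np.array(p['pose']); d=T[:3,:3]@np.array([x,-y,-1.]); return T[:3,3],d/np.linalg.norm(d)
def onz(p,uv,z):
    o,d=ray(p,uv); return o+d*(z-o[2])/d[2]
def proj(p,P):
    T=np.array(p['pose']); c=T[:3,:3].T@(np.asarray(P,float)-T[:3,3]); x,y=c[0]/-c[2],-c[1]/-c[2]
    s=1+p['k1']*(x*x+y*y); return np.array([p['cx']+p['fx']*x*s,p['cy']+p['fy']*y*s])
def tri(*pu):
    A=np.zeros((3,3));b=np.zeros(3);L=[ray(p,u) for p,u in pu]
    for o,d in L:
        M=np.eye(3)-np.outer(d,d);A+=M;b+=M@o
    X=np.linalg.solve(A,b); return X,[float(np.linalg.norm((np.eye(3)-np.outer(d,d))@(X-o))) for o,d in L]
def save(p,n): cv2.imwrite('pics/'+n+'.png',p['img'][:,:,::-1])
E
python3 - <<'E'
from h import *
import pickle
np.set_printoptions(precision=1,suppress=True)
P={}
for n in ['scene','side','wrist']:
    p=arm.get_image(n);P[n]=p;save(p,n+'0')
    print(n,p['k1'],np.array(p['pose'])[:3,3])
    for l in ['long_foot','short_foot','jig','jig_seat','stop_face']:
        print(l,[(np.round(r['at']),round(r['conf'],2)) for r in arm.mark_of(l,p)],[(np.round(r['box']),round(r['conf'],2)) for r in arm.outline_of(l,p)])
pickle.dump(P,open('p0.pkl','wb'))
print(arm.read_state())
E
```

```text
pics
scene 0.046783005203298145 [ 862.7 -499.2 1060.4]
long_foot [(array([379., 123.]), 0.97), (array([318., 202.]), 0.88), (array([305., 123.]), 0.7), (array([296., 302.]), 0.68)] [(array([377., 121.,  41.,  36.]), 0.89), (array([320., 205.,  60.,  48.]), 0.8), (array([306., 123.,  46.,  38.]), 0.57), (array([302., 303.,  44.,  62.]), 0.19)]
short_foot [(array([344., 164.]), 0.89)] [(array([348., 161.,  39.,  34.]), 0.88)]
jig [(array([288., 300.]), 0.57)] [(array([287., 305., 129., 112.]), 0.72), (array([453., 141.,  83.,  37.]), 0.66)]
jig_seat [(array([292., 302.]), 0.9)] []
stop_face [(array([300., 302.]), 0.78)] [(array([303., 302.,  42.,  60.]), 0.61)]
side -0.09538731869753242 [  107.3 -1019.1   680.4]
long_foot [(array([286., 241.]), 0.69), (array([260., 201.]), 0.65), (array([214., 218.]), 0.57), (array([369., 224.]), 0.17)] [(array([289., 236.,  29.,  32.]), 0.73), (array([256., 192.,  32.,  24.]), 0.69), (array([215., 214.,  44.,  26.]), 0.58)]
short_foot [(array([269., 218.]), 0.85)] [(array([271., 215.,  26.,  24.]), 0.82)]
jig [(array([344., 284.]), 0.96)] [(array([352., 276., 111.,  65.]), 0.69), (array([368., 218.,  32.,  28.]), 0.63)]
jig_seat [(array([354., 281.]), 0.91)] [(array([352., 280., 106.,  63.]), 0.91)]
stop_face [(array([308., 192.]), 0.3)] [(array([368., 267.,  36.,  40.]), 0.95)]
wrist 0.0247763567035426 [281.1 563.4 373.4]
long_foot [(array([546.,  59.]), 0.91)] [(array([560.,  72., 157., 143.]), 0.85)]
short_foot [] []
jig [] []
jig_seat [] []
stop_face [] []
{'clock': 1.65, 'joints': array([ 1.5,  0.4,  0. , -0. , -1.2, -0.3]), 'joint_vel': array([-0., -0.,  0.,  0.,  0., -0.]), 'joint_efforts': array([  0. , -39.2,  18.9,   4.2,  -0. ,   0. ]), 'position': array([207.1, 589.7, 303.9]), 'ee_rot': array([ 1. , -0.2, -0. , -0. ]), 'contact_force': array([-0.4, -0.8,  0.9]), 'wrist_torque': array([ 0., -0.,  0.]), 'gripper_width': 85.09495473483051}
```

View pics/scene0.png

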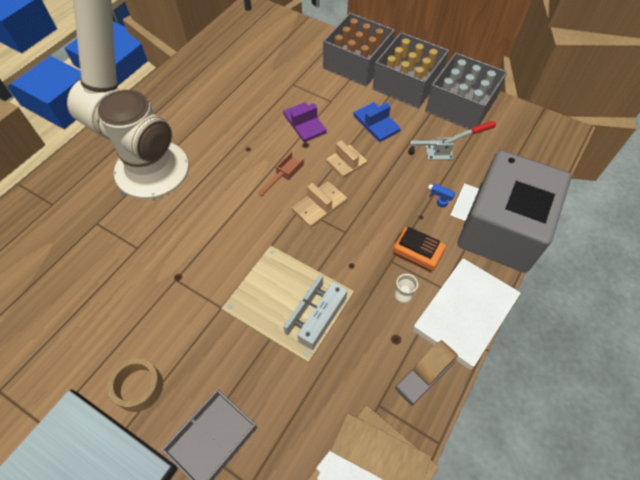

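View pics/side0.png

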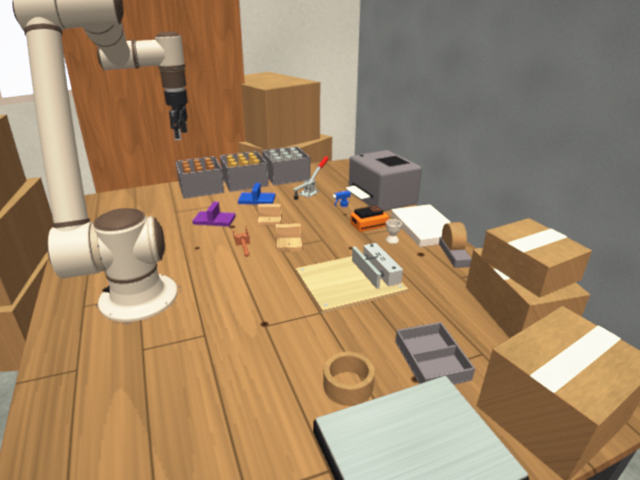

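View pics/wrist0.png

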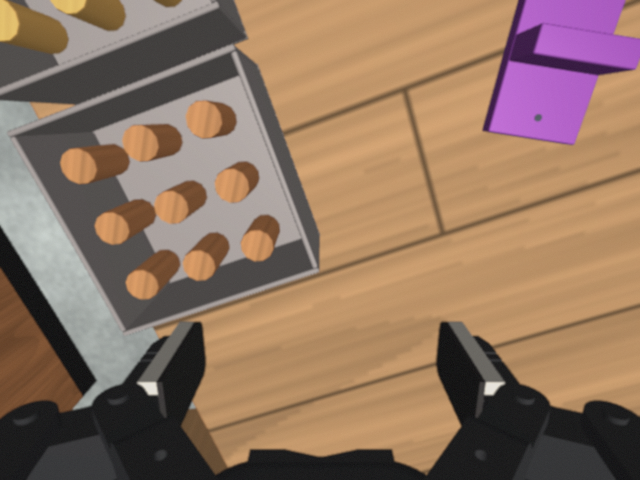

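```bash
python3 - <<'E'
import pickle,cv2
P=pickle.load(open('p0.pkl','rb'))
a=cv2.resize(P['scene']['img'][90:230,270:450,::-1],None,fx=4,fy=4,interpolation=cv2.INTER_CUBIC)
cv2.imwrite('pics/c1.png',a)
a=cv2.resize(P['scene']['img'][235:370,210:380,::-1],None,fx=4,fy=4,interpolation=cv2.INTER_CUBIC)
cv2.imwrite('pics/c2.png',a)
E
```

```text
(no output)
```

View pics/c1.png

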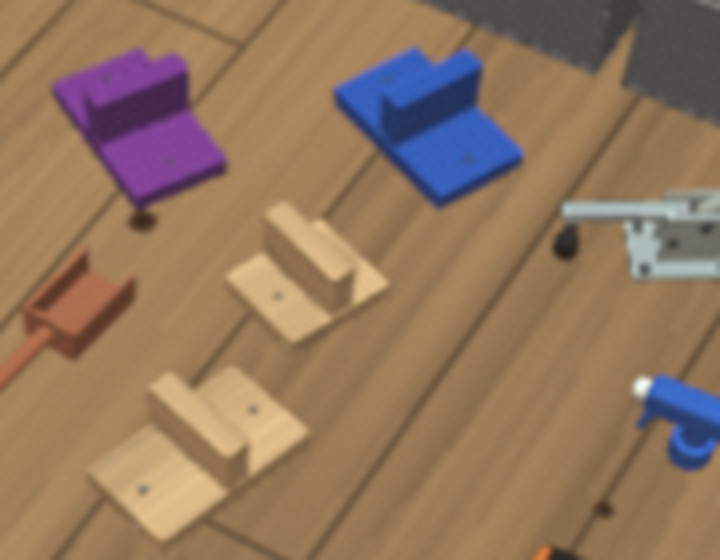

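View pics/c2.png

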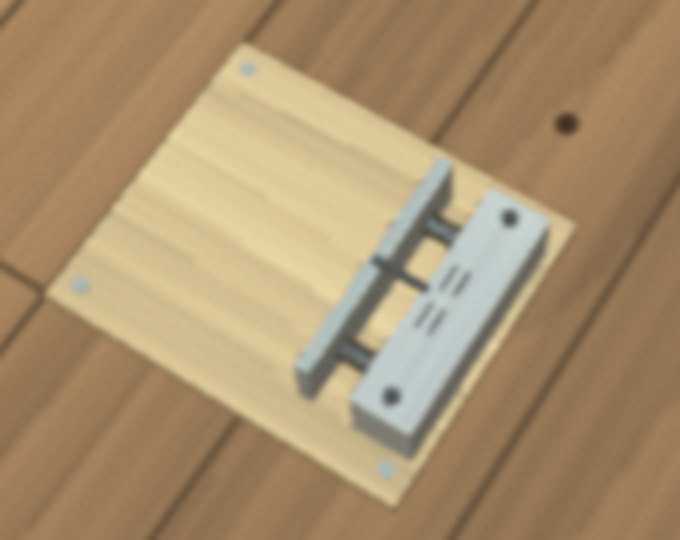

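```bash
python3 - <<'E'
from h import *
import pickle
np.set_printoptions(precision=1,suppress=True)
P=pickle.load(open('p0.pkl','rb'));s=P['scene'];d=P['side']
f=lambda q,o:((q[0]+.5)/4-.5+o[0],(q[1]+.5)/4-.5+o[1])
c=[onz(s,f(q,(270,90)),16) for q in [(88,475),(163,540),(308,432),(232,367)]]
print(c,[np.linalg.norm(c[i]-c[i-1]) for i in range(4)],np.mean(c,0))
c=[onz(s,f(q,(210,235)),12) for q in [(243,43),(577,225),(395,505),(45,293)]]
print(c,[np.linalg.norm(c[i]-c[i-1]) for i in range(4)],np.mean(c,0))
print('foot tri',tri((s,(318,202)),(d,(286,241))))
print('seat tri',tri((s,(292,302)),(d,(354,281))))
print('jig tri',tri((s,(288,300)),(d,(344,284))))
print('wrist cam',P['wrist']['pose'],P['wrist']['fx'])
for n in P: print(n,P[n]['fx'],P[n]['cx'])
from scipy.spatial.transform import Rotation as R
print(R.from_quat(arm.read_state()['ee_rot']).as_matrix())
E
```

```text
[array([405.2,  87.4,  16. ]), array([473.9,  70.7,  16. ]), array([508.8, 193.2,  16. ]), array([437.9, 212.7,  16. ])] [np.float64(129.51823105936046), np.float64(70.68461870412361), np.float64(127.36690734857008), np.float64(73.54968050735663)] [456.4 141.   16. ]
[array([421.3, -32.3,  12. ]), array([660.8, -30.1,  12. ]), array([ 661.3, -229.1,   12. ]), array([ 421.7, -231.4,   12. ])] [np.float64(199.11787223895544), np.float64(239.46308508095746), np.float64(198.96502123098594), np.float64(239.6561200190944)] [ 541.3 -130.7   12. ]
foot tri (array([449.2, 148.1,  -1.3]), [4.120764000402635, 4.120764000402519])
seat tri (array([ 553. , -131.3,    0.1]), [4.670450802314855, 4.670450802314797])
jig tri (array([ 533.1, -122.3,  -14.6]), [1.1625346316949274, 1.1625346316949574])
wrist cam [[ -0.3   0.9   0.3 281.1]
 [ -0.9  -0.3  -0.1 563.4]
 [ -0.   -0.3   1.  373.4]
 [  0.    0.    0.    1. ]] 400.4593688190456
scene 490.0824253231335 318.9984286592506
side 441.3855235293442 317.4561128732118
wrist 400.4593688190456 320.54584293199775
[[ 0.9 -0.3  0. ]
 [-0.3 -0.9  0. ]
 [-0.  -0.  -1. ]]
```

```bash
cat >> h.py <<'E'
from scipy.spatial.transform import Rotation as R
def step(target,ang=None):
    s=arm.read_state();Rm=R.from_quat(s['ee_rot']).as_matrix()
    print('pos',np.round(s['position'],2),'yaw',round(float(np.arctan2(Rm[1,0],Rm[0,0])),4),'tilt',np.round(Rm[:2,2],4),'F',np.round(s['contact_force'],2),'w',round(s['gripper_width'],1),'t',s['clock'],'j',np.round(s['joints'],2))
    if target is not None: print('shift/100',np.round(Rm.T@(np.array(target)-s['position'])/100,3))
    if ang is not None:
        c,n=np.cos(ang),np.sin(ang); Rt=np.array([[c,n,0],[n,-c,0],[0,0,-1]])
        print('turn/.5',np.round(R.from_matrix(Rm.T@Rt).as_rotvec()/.5,3))
E
python3 - <<'E'
from h import *
import pickle
P=pickle.load(open('p0.pkl','rb'));print(onz(P['scene'],(348,161),20))
step((435,150,304),-0.266)
E
```

```text
[449.85129479 300.0034216   20.        ]
pos [207.12 589.68 303.92] yaw -0.3378 tilt [0. 0.] F [-0.43 -0.79  0.92] w 85.1 t 1.65 j [ 1.49  0.38  0.01 -0.   -1.19 -0.26]
shift/100 [ 3.607e+00  3.393e+00 -1.000e-03]
turn/.5 [-0.     0.    -0.144]
```

Call:
apply_moves(increments=[[[0.36,0.34,0,0,0,0,1],[0.72,0.68,0,0,0,0,1],[0.9,0.85,0,0,0,0,1]]])

```text
clock: 1.95
position: [264.7, 476.8, 304.0]
ee_rot: [0.986, -0.169, -0.0, 0.0]
contact_force: [1.2, 0.2, 0.2]
gripper_width: 85.8
```

Call:
apply_moves(increments=[[[0.36,0.34,0,0,0,0,1],[0.72,0.68,0,0,0,0,1],[0.9,0.85,0,0,0,0,1]]])

```text
clock: 2.25
position: [321.3, 366.5, 304.2]
ee_rot: [0.986, -0.169, -0.0, 0.0]
contact_force: [0.4, 0.6, 0.6]
gripper_width: 85.8
```

Call:
apply_moves(increments=[[[0.36,0.34,0,0,0,0,1],[0.72,0.68,0,0,0,0,1],[0.9,0.85,0,0,0,0,1]]])

```text
clock: 2.55
position: [377.9, 256.8, 304.2]
ee_rot: [0.986, -0.169, 0.0, -0.0]
contact_force: [0.0, 0.6, 0.3]
gripper_width: 85.2
```

Call:
apply_moves(increments=[[[0.34,0.32,0,0,0,0,1],[0.68,0.64,0,0,0,-0.07,1],[0.9,0.85,0,0,0,-0.14,1],[0.9,0.85,0,0,0,-0.14,1],[0.9,0.85,0,0,0,-0.14,1]]])

```text
clock: 3.05
position: [434.3, 149.1, 304.0]
ee_rot: [0.991, -0.135, 0.0, -0.0]
contact_force: [-0.9, 0.6, 0.0]
gripper_width: 85.5
```

```bash
python3 - <<'E'
from h import *
import pickle
p=arm.get_image('wrist');save(p,'w1');pickle.dump(p,open('w1.pkl','wb'))
print([(r['at'],r['box'] if 'box' in r else '',r['conf']) for r in arm.mark_of('long_foot',p)])
step((456,141,200),-0.266)
E
```

```text
[([324.2, 177.8], '', 0.92)]
pos [433.94 150.09 303.99] yaw -0.2673 tilt [0.0002 0.0003] F [ 0.3   0.32 -0.88] w 85.3 t 3.15 j [ 0.69  0.1  -0.38 -0.   -1.09  0.62]
shift/100 [0.237 0.03  1.04 ]
turn/.5 [-0.001 -0.    -0.003]
```

View pics/w1.png

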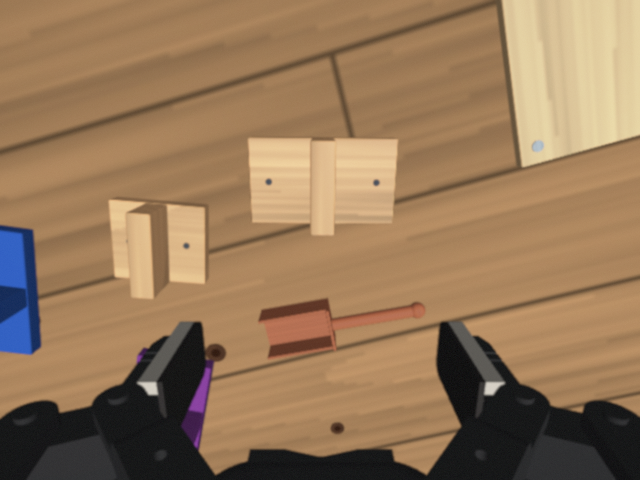

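```bash
python3 - <<'E'
from h import *
import pickle
np.set_printoptions(precision=1,suppress=True)
w=pickle.load(open('w1.pkl','rb'));s=pickle.load(open('p0.pkl','rb'))['scene']
f=lambda q,o:((q[0]+.5)/4-.5+o[0],(q[1]+.5)/4-.5+o[1])
W={'A':(394,222),'B':(398,140),'C':(249,138),'D':(252,221)}
S=dict(zip('ABCD',[(88,475),(163,540),(308,432),(232,367)]))
c=[]
for k in 'ABCD':
    X,e=tri((w,W[k]),(s,f(S[k],(270,90))));x=onz(w,W[k],16);c.append(x);print(k,X,e[0],x)
c=np.array(c);print(c.mean(0),[np.linalg.norm(c[i]-c[i-1]) for i in range(4)])
for a,b in ((0,3),(1,2)): v=c[b]-c[a];print('y-yaw',np.arctan2(-v[0],v[1]))
for a,b in ((0,1),(3,2)): v=c[b]-c[a];print('x-yaw',np.arctan2(v[1],v[0]))
r=np.array([onz(w,q,56) for q in [(311,139),(335,139),(334,235),(311,235)]]);print('rib',r,r.mean(0))
print('rib tri', tri((w,(335,235)),(s,f((148,381),(270,90)))),tri((w,(311,235)),(s,f((172,371),(270,90)))))
print('screw tri',tri((w,(376,182)),(s,f((143,490),(270,90)))),tri((w,(268,181)),(s,f((252,410),(270,90)))))
E
```

```text
A [404.4  87.7  15.3] 0.4362422200980462 [404.2  87.7  16. ]
B [474.7  69.4  18.3] 0.03986774254421919 [474.4  69.   16. ]
C [510.  191.5  18.8] 0.30608002111637567 [510.3 192.2  16. ]
D [439.1 212.6  16.7] 0.9709847775426281 [439.8 213.1  16. ]
[457.2 140.5  16. ] [np.float64(130.40831836730717), np.float64(72.70738758665682), np.float64(128.28343966652648), np.float64(73.48343471918697)]
y-yaw -0.2769909535417443
y-yaw -0.28308375294259236
x-yaw -0.2597771245469465
x-yaw -0.28890887467918114
rib [[496.9 139.5  56. ]
 [492.  121.8  56. ]
 [418.4 142.2  56. ]
 [423.4 160.5  56. ]] [457.7 141.   56. ]
rib tri (array([419.9, 140.7,  65.8]), [1.13423474130978, 1.1342347413097122]) (array([424.2, 160.2,  58.8]), [0.013880893622375922, 0.013880893622457377])
screw tri (array([443.9,  95.3,  18.4]), [0.9405617688108106, 0.9405617688108281]) (array([470.5, 186.6,  20.3]), [0.886131036919593, 0.886131036919732])
```

```bash
python3 - <<'E'
import pickle,cv2
w=pickle.load(open('w1.pkl','rb'))
cv2.imwrite('pics/c3.png',cv2.resize(w['img'][120:250,230:415,::-1],None,fx=4,fy=4,interpolation=cv2.INTER_CUBIC))
E
```

```text
(no output)
```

View pics/c3.png

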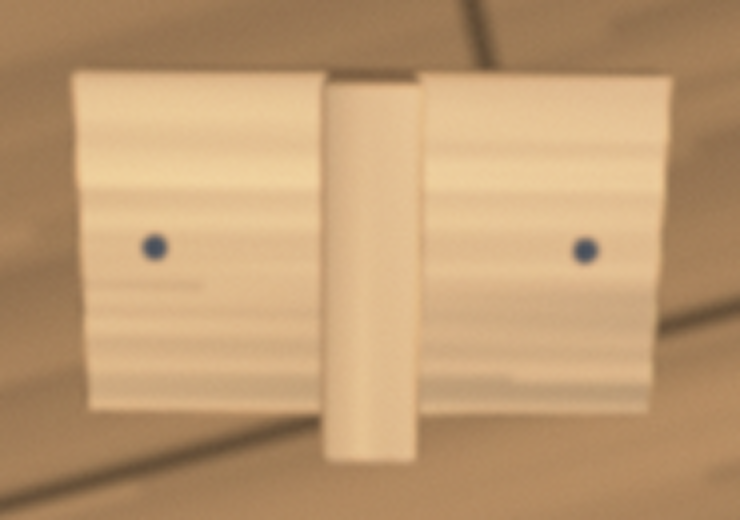

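Call:
apply_moves(increments=[[[0.15,0.02,0.3,0,0,0.026,1],[0.25,0.03,0.6,0,0,0.026,1],[0.25,0.03,0.95,0,0,0.026,1],[0.25,0.03,1.0,0,0,0.026,1]]])

```text
clock: 3.55
position: [455.2, 139.9, 200.3]
ee_rot: [0.99, -0.14, -0.003, 0.003]
contact_force: [-0.9, -0.5, 0.7]
gripper_width: 85.5
```

Call:
apply_moves(increments=[[[0,0,0.3,0,0,0,1],[0,0,0.6,0,0,0,1],[0,0,0.6,0,0,0,1]]])

```text
clock: 3.85
position: [455.8, 140.1, 142.0]
ee_rot: [0.99, -0.139, -0.002, 0.002]
contact_force: [-0.4, -0.1, -0.9]
gripper_width: 85.2
```

```bash
python3 - <<'E'
from h import *
p=arm.get_image('wrist');save(p,'w2')
step((457.3,140.7,92),-0.28)
E
```

```text
pos [457.11 140.66 143.93] yaw -0.279 tilt [-0.0016 -0.0017] F [-0.46 -0.08 -0.63] w 85.1 t 3.9 j [ 0.64  0.33 -0.55  0.   -0.69  0.65]
shift/100 [ 0.002 -0.002  0.519]
turn/.5 [0.004 0.002 0.002]
```

View pics/w2.png

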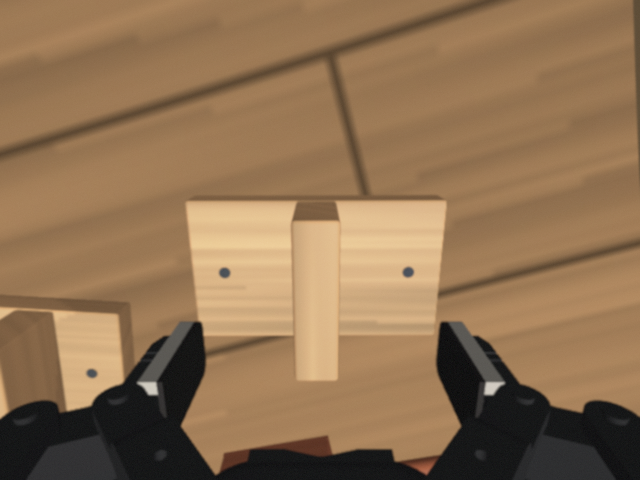

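Call:
apply_moves(increments=[[[0,0,0.25,0,0,0,1],[0,0,0.45,0,0,0,1],[0,0,0.52,0,0,0,1],[0,0,0.52,0,0,0,1],[0,0,0.52,0,0,0,1]]])

```text
clock: 4.4
position: [458.3, 140.8, 93.5]
ee_rot: [0.99, -0.14, 0.001, -0.001]
contact_force: [0.6, -0.1, -0.6]
gripper_width: 85.5
```

```bash
python3 - <<'E'
from h import *
step((457.3,140.7,92),-0.28)
E
```

```text
pos [458.33 140.85  93.47] yaw -0.2799 tilt [0.0026 0.0015] F [ 0.57 -0.07 -0.56] w 85.5 t 4.4 j [ 0.64  0.42 -0.6   0.   -0.55  0.65]
shift/100 [-0.01   0.004  0.015]
turn/.5 [-0.004 -0.004  0.   ]
```

Call:
apply_moves(increments=[[[0,0,0,0,0,0,0.4],[0,0,0,0,0,0,-0.1],[0,0,0,0,0,0,-0.6],[0,0,0,0,0,0,-1],[0,0,0,0,0,0,-1],[0,0,0,0,0,0,-1],[0,0,0,0,0,0,-1],[0,0,0,0,0,0,-1],[0,0,0,0,0,0,-1]]])

```text
clock: 5.3
position: [457.7, 140.3, 92.3]
ee_rot: [0.99, -0.14, 0.0, -0.0]
contact_force: [-1.8, 0.5, 5.8]
gripper_width: 19.3
```

```bash
python3 - <<'E'
from h import *
step((457.3,140.7,92),-0.28)
E
```

```text
pos [457.66 140.27  92.26] yaw -0.2805 tilt [0.0007 0.0004] F [-1.81  0.5   5.8 ] w 19.3 t 5.3 j [ 0.64  0.42 -0.6   0.   -0.55  0.65]
shift/100 [-0.005 -0.003  0.003]
turn/.5 [-0.001 -0.001 -0.001]
```

Call:
apply_moves(increments=[[[0,0,-0.1,0,0,0,-1],[0,0,-0.4,0,0,0,-1],[0,0,-0.7,0,0,0,-1],[0,0,-1,0,0,0,-1],[0,0,-1,0,0,0,-1]]])

```text
clock: 5.8
position: [458.9, 140.9, 195.8]
ee_rot: [0.99, -0.14, 0.003, -0.003]
contact_force: [0.3, 0.8, -1.5]
gripper_width: 19.1
```

```bash
python3 - <<'E'
from h import *
p=arm.get_image('wrist');save(p,'w3')
step((500,-131,192),0.008)
E
```

```text
pos [457.7  140.31 193.56] yaw -0.2811 tilt [0.003  0.0025] F [ 0.03  0.35 -1.79] w 19.1 t 5.85 j [ 0.64  0.26 -0.5  -0.   -0.81  0.65]
shift/100 [1.159 2.489 0.01 ]
turn/.5 [-0.006 -0.005 -0.578]
```

View pics/w3.png

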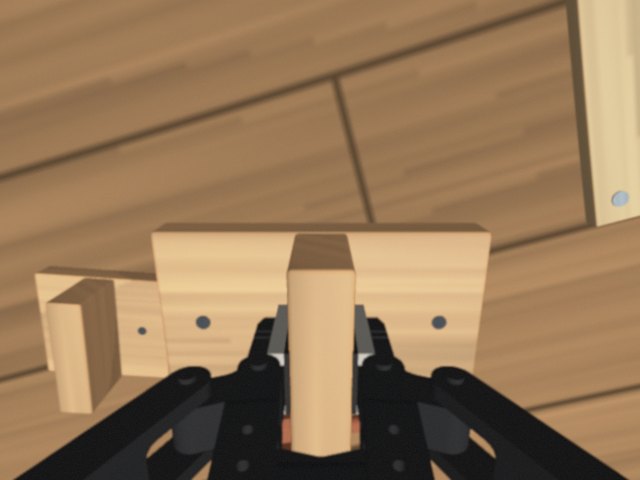

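Call:
apply_moves(increments=[[[0.15,0.3,0,0,0,0,-1],[0.28,0.6,0,0,0,0,-1],[0.39,0.83,0,0,0,0,-1]]])

```text
clock: 6.15
position: [470.4, 47.8, 190.2]
ee_rot: [0.99, -0.14, -0.002, 0.001]
contact_force: [-0.1, 0.1, -1.8]
gripper_width: 19.1
```

Call:
apply_moves(increments=[[[0.15,0.3,0,0,0,0,-1],[0.28,0.6,0,0,0,0,-1],[0.39,0.83,0,0,0,0,-1]]])

```text
clock: 6.45
position: [485.0, -42.8, 190.1]
ee_rot: [0.99, -0.141, -0.002, 0.001]
contact_force: [0.2, 0.4, -0.9]
gripper_width: 19.5
```

Call:
apply_moves(increments=[[[0.15,0.3,0,0,0,-0.1,-1],[0.28,0.6,0,0,0,-0.3,-1],[0.36,0.8,0,0,0,-0.5,-1],[0.39,0.83,0,0,0,-0.578,-1],[0.39,0.83,0,0,0,-0.578,-1],[0.39,0.83,0,0,0,-0.578,-1]]])

```text
clock: 7.05
position: [499.9, -131.5, 190.6]
ee_rot: [1.0, 0.003, -0.002, -0.0]
contact_force: [-0.2, 0.7, -1.8]
gripper_width: 19.5
```

```bash
python3 - <<'E'
from h import *
import pickle
P={}
for n in ['wrist','scene','side']:
    p=arm.get_image(n);save(p,n+'4');P[n]=p
    for l in ['jig','jig_seat','stop_face']: print(n,l,[(np.round(r['at']),round(r['conf'],2)) for r in arm.mark_of(l,p)])
pickle.dump(P,open('p4.pkl','wb'))
step((500,-131,192),0.008)
E
```

```text
wrist jig [(array([317., 191.]), 0.93), (array([326., 158.]), 0.21)]
wrist jig_seat [(array([324., 156.]), 0.84)]
wrist stop_face [(array([321., 110.]), 0.84)]
scene jig [(array([286., 303.]), 0.56)]
scene jig_seat [(array([294., 304.]), 0.79)]
scene stop_face [(array([301., 299.]), 0.92)]
side jig [(array([343., 283.]), 0.58)]
side jig_seat [(array([353., 282.]), 0.95)]
side stop_face [(array([361., 265.]), 0.91), (array([347., 283.]), 0.7)]
pos [ 500.81 -131.51  191.99] yaw 0.0083 tilt [0.0002 0.    ] F [ 0.    0.01 -1.21] w 19.4 t 7.65 j [ 0.06  0.32 -0.41 -0.   -0.84  1.52]
shift/100 [-0.008 -0.005 -0.   ]
turn/.5 [-0.    -0.     0.001]
```

View pics/wrist4.png

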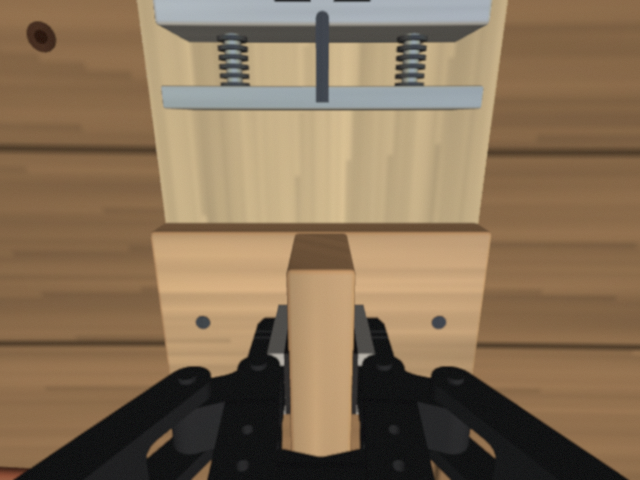

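```bash
python3 - <<'E'
from h import *
import pickle
np.set_printoptions(precision=1,suppress=True)
P=pickle.load(open('p4.pkl','rb'));w=P['wrist'];s=P['scene']
for q in [(162,86),(482,86),(481,109),(163,109)]: print('plate top',onz(w,q,60))
# foot top-front edge of base z=192-92+16
for q in [(153,232),(490,232)]: print('foot upper edge',onz(w,q,116))
for q in [(158,223),(484,223)]: print('foot lower edge',onz(w,q,100))
# plate top in scene0 crop (same place, unpressed)
f=lambda q,o:((q[0]+.5)/4-.5+o[0],(q[1]+.5)/4-.5+o[1])
# front top corners in crop c2: right end (437,158) (robot-left), (298,362)
for q,v in [((437,158),(163,109)),((298,362),(481,109))]:
    print(tri((w,v),(s,f(q,(210,235)))), onz(s,f(q,(210,235)),60))
E
```

```text
plate top [591.1 -57.7  60. ]
plate top [ 592.  -205.2   60. ]
plate top [ 582.1 -206.1   60. ]
plate top [581.1 -57.   60. ]
foot upper edge [537.2 -69.  116. ]
foot upper edge [ 538.  -194.2  116. ]
foot lower edge [536.4 -64.6 100. ]
foot lower edge [ 537.3 -198.2  100. ]
(array([581. , -57.9,  61.6]), [0.33624806779767186, 0.33624806779765054]) [580.5 -57.6  60. ]
(array([ 583. , -204.4,   63.2]), [1.1001804110218931, 1.100180411021912]) [ 583.1 -203.1   60. ]
```

Call:
apply_moves(increments=[[[0,0,0.25,0,0,0,-1],[0,0,0.5,0,0,0,-1],[0,0,0.7,0,0,0,-1],[0,0,0.8,0,0,0,-1],[0,0,0.83,0,0,0,-1],[0,0,0.83,0,0,0,-1],[0,0,0.83,0,0,0,-1],[0,0,0.83,0,0,0,-1]]])

```text
clock: 8.45
position: [501.4, -131.6, 109.9]
ee_rot: [1.0, 0.004, 0.001, 0.0]
contact_force: [0.3, -1.1, -2.2]
gripper_width: 19.2
```

Call:
apply_moves(increments=[[[0,0,0.02,0,0,0,-1],[0,0,0.03,0,0,0,-1],[0,0,0.04,0,0,0,-1],[0,0,0.04,0,0,0,-1],[0,0,0.04,0,0,0,-1]]])

```text
clock: 8.95
position: [500.8, -131.6, 104.9]
ee_rot: [1.0, 0.004, -0.0, 0.0]
contact_force: [0.3, -0.1, -2.6]
gripper_width: 19.4
```

```bash
python3 - <<'E'
from h import *
step((543,-131.5,104.3),0.008)
E
```

```text
pos [ 500.79 -131.6   104.86] yaw 0.0082 tilt [-0.0001 -0.    ] F [ 0.31 -0.08 -2.59] w 19.4 t 8.95 j [ 0.06  0.45 -0.49  0.   -0.63  1.52]
shift/100 [0.422 0.002 0.006]
turn/.5 [0. 0. 0.]
```

Call:
apply_moves(increments=[[[0,0,0.005,0,0,0,-1],[0,0,0.01,0,0,0,-1],[0,0,0.01,0,0,0,-1],[0,0,0.01,0,0,0,-1],[0,0,0.01,0,0,0,-1]]])

```text
clock: 9.45
position: [500.9, -131.6, 104.3]
ee_rot: [1.0, 0.004, 0.0, 0.0]
contact_force: [-2.3, 0.8, 3.8]
gripper_width: 19.0
```

Call:
apply_moves(increments=[[[0.06,0,0,0,0,0,-1],[0.14,0,0,0,0,0,-1],[0.22,0,0,0,0,0,-1],[0.29,0,0,0,0,0,-1],[0.34,0,0,0,0,0,-1],[0.37,0,0,0,0,0,-1],[0.38,0,0,0,0,0,-1],[0.38,0,0,0,0,0,-1],[0.38,0,0,0,0,0,-1],[0.38,0,0,0,0,0,-1]]])

```text
clock: 10.45
position: [539.2, -131.5, 104.3]
ee_rot: [1.0, 0.004, 0.0, 0.0]
contact_force: [-2.4, -0.1, 5.3]
gripper_width: 19.3
```

```bash
python3 - <<'E'
from h import *
p=arm.get_image('wrist');save(p,'w5')
step((556,-131.5,104.3),0.008)
E
```

```text
pos [ 539.25 -131.45  104.3 ] yaw 0.0084 tilt [ 0.0004 -0.0003] F [-3.1  -0.08  4.44] w 19.5 t 10.5 j [ 0.05  0.49 -0.4   0.   -0.68  1.53]
shift/100 [0.167 0.002 0.   ]
turn/.5 [ 0.001 -0.001  0.001]
```

View pics/w5.png

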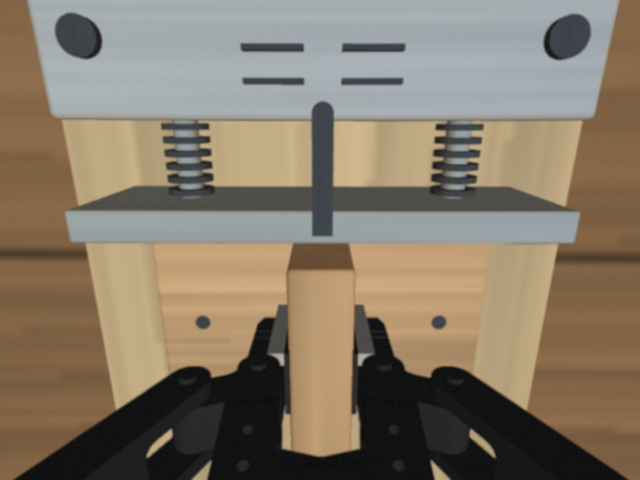

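Call:
apply_moves(increments=[[[0.01,0,0,0,0,0,-1],[0.03,0,0,0,0,0,-1],[0.05,0,0,0,0,0,-1],[0.07,0,0,0,0,0,-1],[0.09,0,0,0,0,0,-1],[0.1,0,0,0,0,0,-1],[0.1,0,0,0,0,0,-1],[0.1,0,0,0,0,0,-1]]])

```text
clock: 11.3
position: [547.7, -131.4, 104.3]
ee_rot: [1.0, 0.004, -0.002, 0.0]
contact_force: [-6.3, 0.9, 8.2]
gripper_width: 19.6
```

```bash
python3 - <<'E'
from h import *
p=arm.get_image('wrist');save(p,'w6')
step((556,-131.5,104.3),0.008)
E
```

```text
pos [ 547.69 -131.43  104.34] yaw 0.0079 tilt [-0.0033 -0.0002] F [-7.01  1.6   9.23] w 19.3 t 11.35 j [ 0.05  0.5  -0.38  0.   -0.69  1.53]
shift/100 [0.083 0.001 0.   ]
turn/.5 [ 0.     0.007 -0.   ]
```

View pics/w6.png

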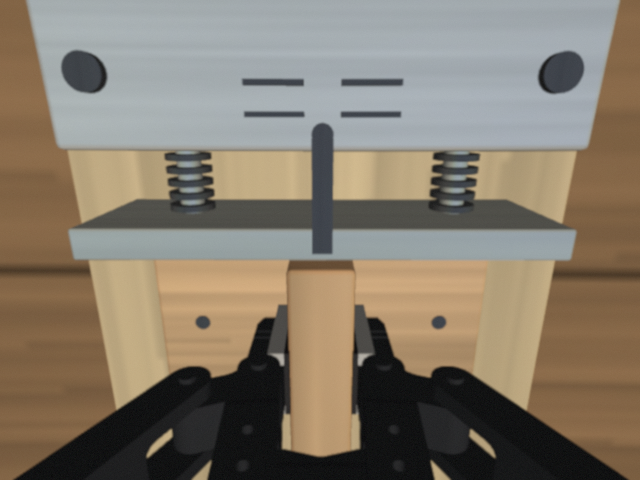

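Call:
apply_moves(increments=[[[0.01,0,0,0,0,0,-1],[0.03,0,0,0,0,0,-1],[0.05,0,0,0,0,0,-1],[0.07,0,0,0,0,0,-1],[0.08,0,0,0,0,0,-1],[0.09,0,0,0,0,0,-1],[0.09,0,0,0,0,0,-1],[0.09,0,0,0,0,0,-1]]])

```text
clock: 12.15
position: [553.9, -131.4, 104.5]
ee_rot: [1.0, 0.004, -0.005, -0.0]
contact_force: [-13.2, 2.3, 15.8]
gripper_width: 19.5
```

```bash
python3 - <<'E'
from h import *
p=arm.get_image('wrist');save(p,'w7')
step((556,-131.5,104.3),0.008)
E
```

```text
pos [ 553.9  -131.42  104.51] yaw 0.0075 tilt [-0.0101 -0.    ] F [-13.35   1.27  16.4 ] w 19.4 t 12.2 j [ 0.05  0.51 -0.36 -0.   -0.71  1.53]
shift/100 [0.021 0.001 0.002]
turn/.5 [-0.     0.02  -0.001]
```

View pics/w7.png

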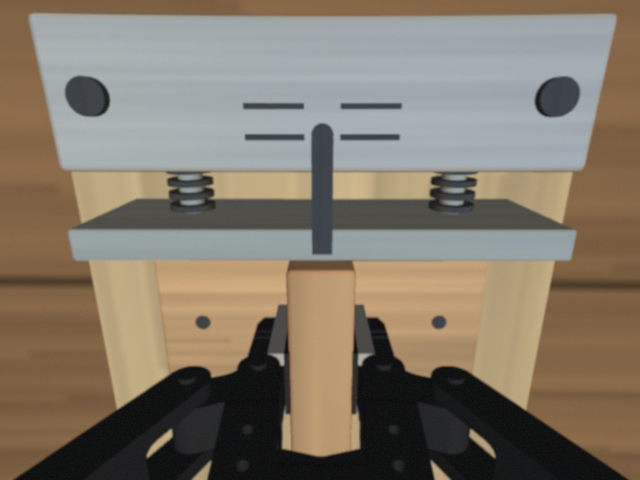

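Call:
apply_moves(increments=[[[0.01,0,-0.001,0,0,0,-1],[0.02,0,-0.002,0,0,0,-1],[0.03,0,-0.003,0,0,0,-1],[0.04,0,-0.003,0,0,0,-1],[0.04,0,-0.003,0,0,0,-1],[0.04,0,-0.003,0,0,0,-1],[0.04,0,-0.003,0,0,0,-1]]])

```text
clock: 12.9
position: [556.7, -131.4, 104.6]
ee_rot: [1.0, 0.004, -0.007, -0.0]
contact_force: [-16.3, 2.7, 17.5]
gripper_width: 19.4
```

```bash
python3 - <<'E'
from h import *
p=arm.get_image('wrist');cv2.imwrite('pics/w8.png',cv2.resize(p['img'][80:280,220:420,::-1],None,fx=3,fy=3,interpolation=cv2.INTER_CUBIC))
p=arm.get_image('side');cv2.imwrite('pics/s8.png',cv2.resize(p['img'][220:330,280:420,::-1],None,fx=4,fy=4,interpolation=cv2.INTER_CUBIC))
step((556,-131.5,104.3),0.008)
E
```

```text
pos [ 556.7  -131.4   104.58] yaw 0.0072 tilt [-0.0132  0.0001] F [-15.39   1.54  18.66] w 19.3 t 13.0 j [ 0.05  0.52 -0.35 -0.   -0.72  1.53]
shift/100 [-0.007  0.001  0.003]
turn/.5 [-0.     0.026 -0.002]
```

View pics/w8.png

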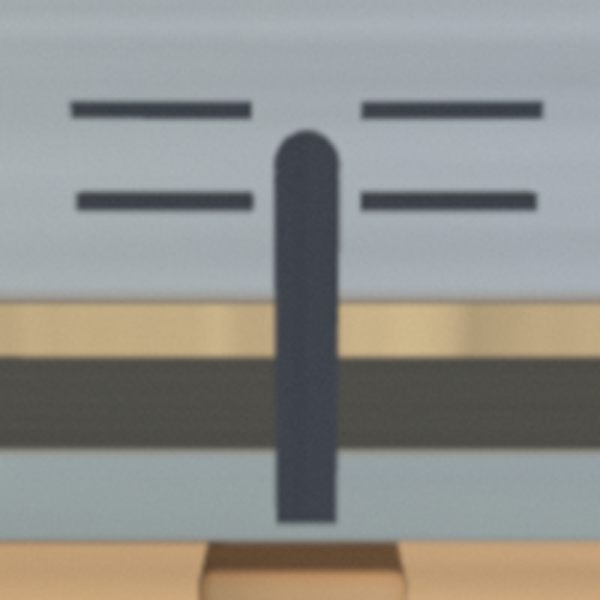

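View pics/s8.png

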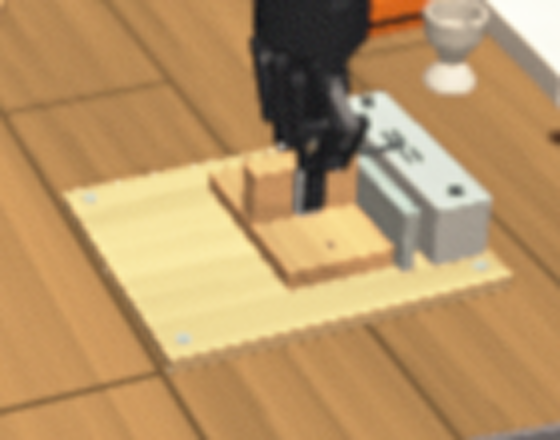

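Call:
apply_moves(increments=[[[0,0,0,0,0.005,0,-1],[0,0,0,0,0.01,0,-1],[0,0,0,0,0.015,0,-1],[0,0,0,0,0.02,0,-1],[0,0,0,0,0.02,0,-1],[0,0,0,0,0.02,0,-1],[0,0,0,0,0.02,0,-1]]])

```text
clock: 13.7
position: [556.0, -131.4, 104.3]
ee_rot: [1.0, 0.004, -0.003, -0.0]
contact_force: [-17.4, 2.6, 18.3]
gripper_width: 19.5
```

```bash
python3 - <<'E'
from h import *
p=arm.get_image('wrist');cv2.imwrite('pics/w9.png',cv2.resize(p['img'][80:280,220:420,::-1],None,fx=3,fy=3,interpolation=cv2.INTER_CUBIC))
step((556,-131.5,104.3),0.008)
E
```

```text
pos [ 555.99 -131.38  104.33] yaw 0.0071 tilt [-0.0051  0.0002] F [-16.64   2.67  17.06] w 19.2 t 13.75 j [ 0.05  0.51 -0.36 -0.   -0.7   1.53]
shift/100 [0.    0.001 0.   ]
turn/.5 [-0.     0.01  -0.002]
```

View pics/w9.png

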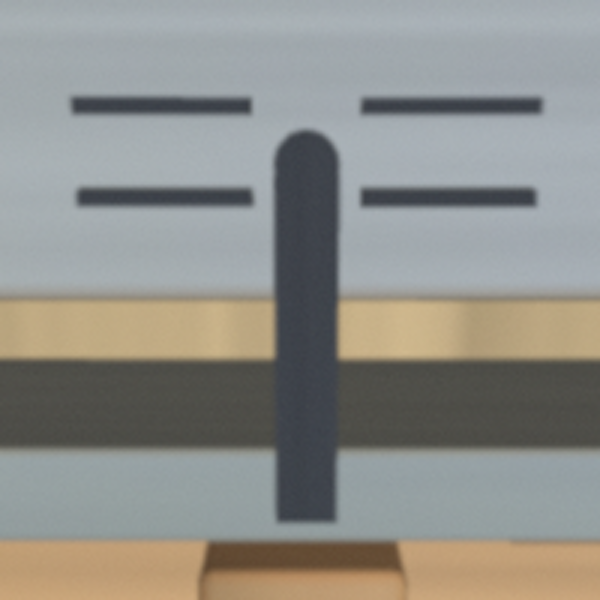

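Call:
apply_moves(increments=[[[0,0,-0.002,0,0,0,-1],[0,0,-0.004,0,0,0,-1],[0,0,-0.006,0,0,0,-1],[0,0,-0.006,0,0,0,-1],[0,0,-0.006,0,0,0,-1],[0,0,-0.006,0,0,0,-1]]])

```text
clock: 14.35
position: [556.0, -131.4, 104.4]
ee_rot: [1.0, 0.003, -0.003, -0.0]
contact_force: [-14.9, 2.3, 14.0]
gripper_width: 19.3
```

```bash
python3 - <<'E'
from h import *
p=arm.get_image('wrist');cv2.imwrite('pics/w10.png',cv2.resize(p['img'][80:280,220:420,::-1],None,fx=3,fy=3,interpolation=cv2.INTER_CUBIC))
step((556,-131.5,104.3),0.008)
E
```

```text
pos [ 556.01 -131.39  104.35] yaw 0.007 tilt [-0.0052  0.0003] F [-15.58   2.62  14.99] w 19.3 t 14.4 j [ 0.05  0.51 -0.36 -0.   -0.7   1.53]
shift/100 [-0.     0.001  0.001]
turn/.5 [-0.001  0.01  -0.002]
```

View pics/w10.png

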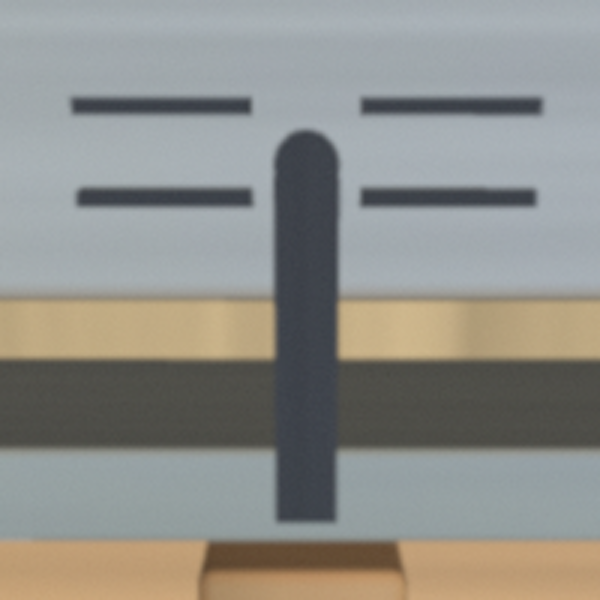

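Call:
apply_moves(increments=[[[0,0,-0.005,0,0,0,-1],[0,0,-0.01,0,0,0,-1],[0,0,-0.015,0,0,0,-1],[0,0,-0.02,0,0,0,-1],[0,0,-0.02,0,0,0,-1],[0,0,-0.02,0,0,0,-1],[0,0,-0.02,0,0,0,-1]]])

```text
clock: 15.1
position: [556.2, -131.4, 104.5]
ee_rot: [1.0, 0.003, -0.003, -0.0]
contact_force: [-10.5, 2.3, 3.8]
gripper_width: 19.2
```

```bash
python3 - <<'E'
from h import *
p=arm.get_image('wrist');cv2.imwrite('pics/w11.png',cv2.resize(p['img'][80:280,220:420,::-1],None,fx=3,fy=3,interpolation=cv2.INTER_CUBIC))
step((556,-131.5,104.3),0.008)
E
```

```text
pos [ 556.22 -131.37  104.47] yaw 0.0061 tilt [-0.0051  0.0007] F [-9.64  0.34  2.68] w 19.3 t 15.15 j [ 0.05  0.52 -0.36 -0.   -0.71  1.53]
shift/100 [-0.002  0.001  0.002]
turn/.5 [-0.002  0.01  -0.004]
```

View pics/w11.png

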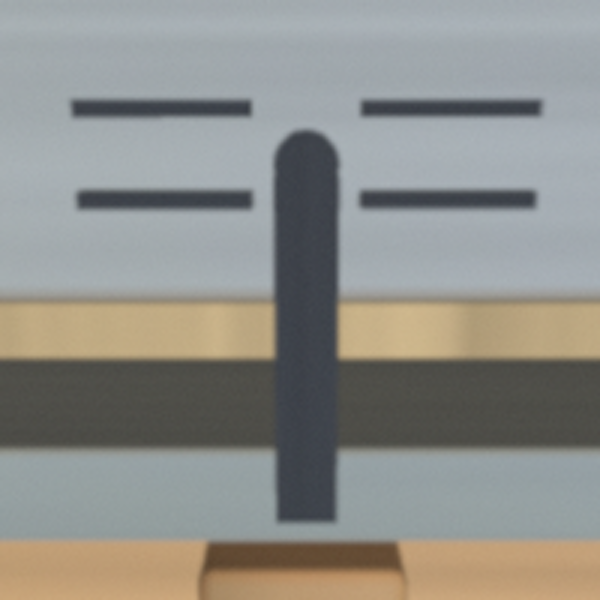

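Call:
apply_moves(increments=[[[0.005,0,0.002,0,0,0,-1],[0.01,0,0.004,0,0,0,-1],[0.01,0,0.004,0,0,0,-1],[0.01,0,0.004,0,0,0,-1],[0.01,0,0.004,0,0,0,-1],[0.01,0,0.004,0,0,0,-1],[0.01,0,0.004,0,0,0,-1],[0.01,0,0.004,0,0,0,-1],[0.01,0,0.004,0,0,0,-1],[0.01,0,0.004,0,0,0,-1]]])

```text
clock: 16.15
position: [556.7, -131.4, 104.5]
ee_rot: [1.0, 0.003, -0.003, -0.0]
contact_force: [-13.1, 2.2, 7.5]
gripper_width: 19.2
```

Call:
apply_moves(increments=[[[0,0,0,0,0,0,-1],[0,0,0,0,0,0,-1],[0,0,0,0,0,0,-1],[0,0,0,0,0,0,-1],[0,0,0,0,0,0,-1],[0,0,0,0,0,0,-1],[0,0,0,0,0,0,-1],[0,0,0,0,0,0,-1],[0,0,0,0,0,0,-1],[0,0,0,0,0,0,-1]]])

```text
clock: 17.15
position: [556.7, -131.4, 104.5]
ee_rot: [1.0, 0.003, -0.003, -0.0]
contact_force: [-13.6, 0.7, 7.2]
gripper_width: 19.4
```

Call:
apply_moves(increments=[[[0,0,0,0,0,0,-1],[0,0,0,0,0,0,-1],[0,0,0,0,0,0,-1],[0,0,0,0,0,0,-1],[0,0,0,0,0,0,-1],[0,0,0,0,0,0,-1],[0,0,0,0,0,0,-1],[0,0,0,0,0,0,-1],[0,0,0,0,0,0,-1],[0,0,0,0,0,0,-1]]])

```text
clock: 18.15
position: [556.7, -131.3, 104.5]
ee_rot: [1.0, 0.003, -0.003, -0.0]
contact_force: [-12.8, 0.9, 7.2]
gripper_width: 19.0
```

Call:
apply_moves(increments=[[[0,0,0,0,0,0,-1],[0,0,0,0,0,0,-1],[0,0,0,0,0,0,-1],[0,0,0,0,0,0,-1],[0,0,0,0,0,0,-1],[0,0,0,0,0,0,-1],[0,0,0,0,0,0,-1],[0,0,0,0,0,0,-1],[0,0,0,0,0,0,-1],[0,0,0,0,0,0,-1]]])

```text
clock: 19.15
position: [556.7, -131.4, 104.5]
ee_rot: [1.0, 0.003, -0.003, -0.0]
contact_force: [-12.7, 1.3, 7.3]
gripper_width: 19.4
```

Call:
apply_moves(increments=[[[0,0,0,0,0,0,-1],[0,0,0,0,0,0,-1],[0,0,0,0,0,0,-1],[0,0,0,0,0,0,-1],[0,0,0,0,0,0,-1],[0,0,0,0,0,0,-1],[0,0,0,0,0,0,-1],[0,0,0,0,0,0,-1],[0,0,0,0,0,0,-1],[0,0,0,0,0,0,-1]]])

```text
clock: 20.15
position: [556.7, -131.4, 104.5]
ee_rot: [1.0, 0.003, -0.003, -0.0]
contact_force: [-12.4, 1.2, 6.4]
gripper_width: 19.3
```

```bash
python3 - <<'E'
from h import *
p=arm.get_image('wrist');save(p,'w12')
q=arm.get_image('side');cv2.imwrite('pics/s12.png',cv2.resize(q['img'][180:330,180:420,::-1],None,fx=3,fy=3,interpolation=cv2.INTER_CUBIC))
step((556,-131.5,104.3),0.008)
E
```

```text
pos [ 556.68 -131.36  104.48] yaw 0.0061 tilt [-0.0064  0.0007] F [-13.11   0.69   6.99] w 19.0 t 20.25 j [ 0.05  0.52 -0.35 -0.   -0.71  1.53]
shift/100 [-0.007  0.001  0.002]
turn/.5 [-0.001  0.013 -0.004]
```

View pics/w12.png

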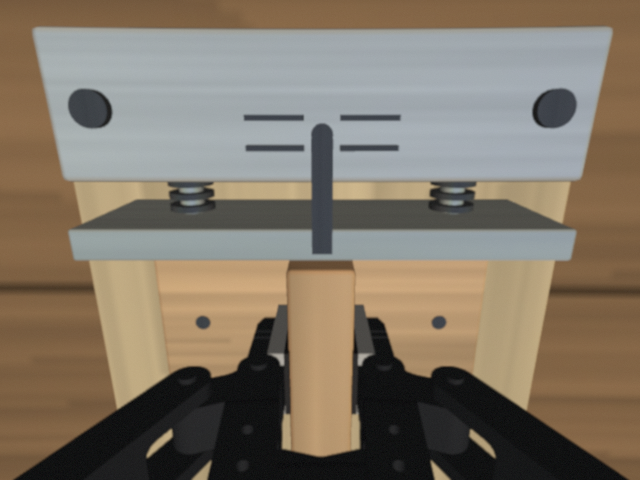

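View pics/s12.png

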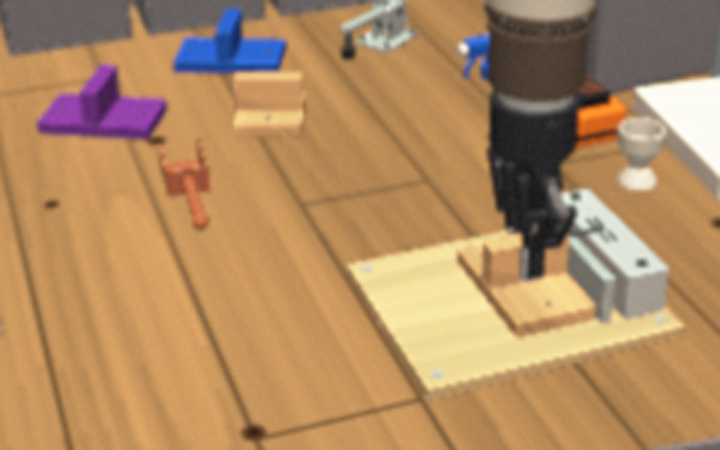

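```bash
python3 - <<'E'
from h import *
print(arm.job_done()); step(None)
E
```

```text
the job is handed in; nothing more can be done
None
the job is handed in; nothing more can be done
```

I took the longer pine foot by its rib and laid it flat on the panel. I then pressed its long side against the stop plate and held it there for about 4 s. I handed the job in at about 20 s on the clock, with the arm still gripping and pushing.

**Last checks**
- **Pointer:** the tip stood about 11.7 mm in, against 12 mm for midway. The spring push at that point is about 9.4 N, and the plate stayed well short of the end of its travel.
- **Centring and angle:** the gripper's centre was within about 1 mm of the jig's centre line. It was within about 0.01 rad of parallel to the plate and leaned about 0.006 rad.
- **Steadiness:** the measured arm position changed by no more than about 0.1 mm during the hold.
- **Other things:** the side picture showed the short foot, scoop, egg cup, blue nozzle and both look-alikes where they started. The battery was partly hidden, and the tape roll and tray were outside that last crop. The arm never went near them.

**One disagreement:** the wrist reads about 13 N of push, more than the 9.4 N the pointer implies. I take the difference to be friction of the foot on the panel. When I eased the downward load to about 3 N, the wrist reading fell to about 9.6 N with the plate still about 11.2 mm in. I did not measure the force on the plate directly. Even at 13 N it would be inside the 5 to 14.5 N band.

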